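# Put up the waste pail on the notched instrument rail

### The arm

A 7-joint arm with a two-finger parallel gripper is mounted at the origin on a cart in front of the work surface, level with it; the furniture and walls round the work are solid. World frame = base frame: x ahead of the robot, y to its left, z up, the work surface at z = 0. Lengths are in m, angles in rad, forces in N, time in s.
With the tool pointing down it reaches from about 0.425 to 0.875 m from the base axis. Payload 9.9 kg.
Tool frame: the origin (TCP) lies between the finger pads; the fingertips stand 14 mm ahead of it and the grasp point (between the pads) lies 5 mm behind it; z points along the fingers, y is the line along which they close (so a half turn about z gives the same grasp; the last joint's range is limited). The gripper opens to 85 mm and grips with 20 to 120 N. Pads are 22 mm wide; open, the fingers measure 114 mm over their backs; the gripper's body (76 mm by 85 mm) begins 54 mm behind the grasp point. The pads swing forward as they close: fully open they stand 13 mm farther back than shut.
Start: joints at [1.199, 0.576, 0.025, 1.437, -0.015, 1.129, -0.057], TCP at [0.192, -0.647, 0.245] pointing down, gripper open.
Joint ranges: [-2.76, 2.76], [-0.34, 2.15], [-1.52, 1.57], [0.19, 2.46], [-1.09, 4.23], [0.17, 1.99], [-2.82, 2.82]. Speed limits (rad/s): [2.22, 2.22, 3.01, 3.01, 3.14, 3.14, 3.14].

### API

Orientations are given as a unit quaternion [x, y, z, w].
In Python, from station import r gives the robot as it stands.
- The arm moves only by the shell command python3 -m handwheel 'ROWS'. ROWS is JSON, a list of rows, each a list of 7 numbers: the turn, a rotation vector about the tool's x, y, z in rad, then the shift along the tool's x, y, z in m, then the gripper command: -1 is shut, 1 is fully open, values between are in proportion. A call has 1 to 8 rows; each row shifts and turns the commanded pose from where the row before left it, along the tool's axes as they then stand; what a row does not reach is not made up. A row lasts 1/12 s, in which the tool goes at most 41.7 mm and 7.16 degrees, less where a joint would pass 70% of its speed; a pose out of reach is approached as far as the arm can. A call is refused whole if a number of a shift passes 0.0417 or a number of a turn 0.125, either way. A call with a gripper value outside its range is refused whole. The fingers move at their own pace and stop on an object; the grip force is fixed at half the most. Time passes only in rows, so rows that do not move let the fingers close. It gives the time, the measured TCP pose, the force, the opening and the grip force at its end, in the units of the state.
- r.sense(): the state, without advancing time (a new reading comes with each control period).
- r.get_image(name): name is "scene" or "top" or "wrist"; returns a dict with "color" (480x640x3 uint8, blue, green, red), "z_map" (480x640 float32, m along the optical axis (not along the pixel's ray), 0 where there is no reading), "fx", "fy", "cx", "cy" (pixels), "R" (3x3) and "t" (3): a world point X has camera coordinates R X + t; the wrist camera has in their place "hand_eye" (4x4, takes a point from camera to tool coordinates, whose origin is the TCP and whose axes are the flange's). Camera axes: x right, y down, z forward; pixel columns grow to the right and rows downward; lengths in m; the calibration is good to about 2 mm. A picture is of the moment at which its call begins: read the wrist's pose just before it.
- r.close_job(): hands the job in; it is judged then, once.
The state is a dict: "clock": time; "joint_pos": joint angles; "joint_vel": joint speeds; "joint_efforts": joint torques, N m; "ee_pos": TCP position; "ee_rot": TCP orientation; "force": force on the tool from outside, world axes, zero at the start; "moment": the same for the moment, N m; "gripper_width": finger opening in m; "gripper_force": force on a finger pad.
Only numpy, scipy, OpenCV 4.12 (cv2) and the standard library are available. Lean on these libraries where they do the work, as an engineer would, in place of code of your own. Each camera call takes 0.05 s, during which the arm holds its last target. There are 200 camera calls.

### The job

Take the S-hook from its parking stand, set its saddle over the notched top of the rail on the long stand and slide it along, pressed on only lightly, until it drops fully into the notch. Then hang the small pail by its handle bar in the hook's lower curl, so that it hangs freely and at rest, with the hook still down in the notch. Leave the bottle, dish and note pad where they are.

Things in the scene. Friction and masses are not known exactly. Their poses are not given: they have to be found in the camera images.
- rail: fixed grey stand, 280 mm long, carrying a level rail: a flat bar 10 mm thick (x), 30 mm tall, its top 210 mm above the worktop, on posts at y +-115 mm. Origin under its middle, y along the rail, -x its front (robot side), z up. The rail's top is a steel strip 170 mm long with one notch, 29 mm long and 6 mm deep (see rail_mid)
- rail_mid (a point): rail mid-line at the stand's middle (y = 0), at the height of the unnotched top; axes as the stand. The strip is set differently each time, so the notch's middle lies anywhere from y -30 to +30 mm of this point. That setting is not measured (see it, or feel for it) and does not shift in use
- hook: steel S-hook, about 0.2 kg, loose, starts upright on the parking stand's stub. Origin: middle of the underside of its saddle; y along the rail, z up, the lower curl reaches to -x. Saddle 24 mm wide (y), a downward channel 12.6 mm wide inside (x); rear lip 12 mm deep, then flared out to 18 mm; front stem 24 mm deep, flared out to 33 mm, then an 8 mm round bar to the curl
- hook_seat (a point): the hook's origin: middle of the underside of its saddle, axes as the hook
- hook_grip (a point): centre of the hook's grip tab, 22 mm above the saddle's underside; the tab is 20 mm (x) by 12 mm (y) and stands from 4 to 37 mm above the saddle's underside
- hook_curl (a point): bottom of the lower curl, on the bar's upper surface: 74 mm in front (-x) of and 65 mm below hook_seat; axes as the hook. The bar is 8 mm thick, the curl's floor 12 mm long; the upturned tip is 19 mm in front and 19 mm above this point; behind, the bar climbs to the stem. On the rail the hook leans forward up to 0.13 rad
- park: fixed parking stand, a base plate 120 x 80 mm with an upright stub 11.6 mm thick, 40 mm wide and 95 mm high on which the hook starts; origin under the stub, axes as the hook at the start
- pail: small white open pail, 60 x 56 x 38 mm, about 0.25 kg, loose, starts upright on the worktop. Origin under its middle, z up. A rigid wire handle spans it in the y direction: two legs at y +-30 mm and a straight 6 mm thick bar along y, 49 mm long, its centre 100 mm above the pail's underside; the window under the bar is 59 mm high
- pail_bar (a point): centre of the handle bar, 100 mm above the pail's underside, axes as the pail
- pail_grip (a point): centre of the grip tab on top of the handle bar, 26 mm above the bar's centre; the tab is 8 mm (x) by 24 mm (y) and reaches from 2 to 44 mm above the bar's centre
- reagent_bottle: small brown dropper bottle with a white cap, 32 mm wide and 78 mm high, a bystander
- dish: petri dish, 58 mm across and 12 mm high, a bystander
- pad: yellow note pad, 76 x 76 x 16 mm, a bystander

How it is judged:
On the way, in this order (a step that is already met when the one before it is completed fails the run):
1. the hook's saddle is down in the notch of the rail (x of hook_seat in the frame of rail_mid between -0.006 and 0.006 m and y of hook_seat in the frame of rail_mid between -0.06 and 0.06 m and z of hook_seat in the frame of rail_mid between -0.01 and -0.004 m and angle between hook's own z axis and vertical below 0.25 rad), for 0.2 s.
2. the pail's handle bar lies in the hook's lower curl, the pail clear of the worktop (x of pail_bar in the frame of hook_curl between -0.016 and 0.016 m and y of pail_bar in the frame of hook_curl between -0.02 and 0.02 m and z of pail_bar in the frame of hook_curl between -0.002 and 0.013 m and height (world z) of pail above 0.01 m), for 0.2 s.
At the end, for the whole second after the job is handed in: Hook saddle in the notch (4 mm or more below rail top, within 6 mm of the mid-line, lean under 0.25 rad); handle bar in the lower curl (16 mm fore and aft, 20 mm sideways, 10 mm in height); pail over 10 mm off the worktop, lean under 0.3 rad; at rest (pail 30, hook 20 mm/s) (all of step 1 and all of step 2 and linear speed of pail below 0.03 m/s and linear speed of hook below 0.02 m/s and angle between pail's own z axis and vertical below 0.3 rad); the robot touches nothing.
It fails at once if the hook is forced against the rail with more than 30 N (contact force between hook and rail above 30 N).
It fails at once if the bottle is moved by more than 20 mm (distance of reagent_bottle from where it was at the start of the episode above 0.02 m).
It fails at once if the dish is moved by more than 20 mm (distance of dish from where it was at the start of the episode above 0.02 m).
It fails at once if the note pad is moved by more than 20 mm (distance of pad from where it was at the start of the episode above 0.02 m).
It also fails if it takes over 72 s, if anything falls off the work surface, if the arm or the gripper's body presses on something with over 40 N, if the wrist force passes 120 N, or if a joint passes its speed limit or range.

## Working session

There is one attempt and no reset: what is moved stays moved. The work goes in short steps, Python scripts to look and compute and a shell command to move; the robot and the scene stay as the last step left them, time stands still between calls to the robot, and variables do not carry over. Pictures are saved under pics/ and viewed, at most 10 in all, crops included, and the job is handed in when it is done.

```bash
mkdir -p pics; ls; python3 - <<'E'
from station import r
import cv2,numpy as np
s=r.sense();print({k:np.round(v,3) for k,v in s.items()})
for n in("scene","top"):
    im=r.get_image(n);np.savez(f'/tmp/{n}.npz',**im);cv2.imwrite(f'pics/{n}0.png',im['color'])
    print(n,im['fx'],im['R'],im['t'])
E
```

```text
pics
{'clock': np.float64(0.0), 'joint_pos': array([ 1.199,  0.576,  0.025,  1.438, -0.015,  1.129, -0.056]), 'joint_vel': array([-0.   , -0.002,  0.   , -0.   , -0.   , -0.   ,  0.   ]), 'joint_efforts': array([-0.0000e+00, -7.6574e+01,  2.2510e+00, -2.8597e+01,  1.5000e-02,
        1.3000e-02,  0.0000e+00]), 'ee_pos': array([ 0.191, -0.647,  0.244]), 'ee_rot': array([ 0.99 ,  0.143, -0.   , -0.001]), 'force': array([ 1.087, -0.762, -0.295]), 'moment': array([-0.042,  0.013,  0.01 ]), 'gripper_force': np.float64(0.0), 'gripper_width': np.float64(0.085)}
scene 530.9539339146397 [[-0.46520536 -0.88516946 -0.00768071]
 [-0.5769622   0.30978312 -0.75574403]
 [ 0.67134089 -0.3471447  -0.65482209]] [0.29550245 0.41623073 1.05219494]
top 470.2109580848311 [[-1.21274689e-02 -9.99920540e-01 -3.44079497e-03]
 [-9.77260399e-01  1.25810049e-02 -2.11669156e-01]
 [ 2.11695626e-01  7.95541560e-04 -9.77335321e-01]] [0.05654427 0.56993786 1.1676765 ]
```

View pics/scene0.png

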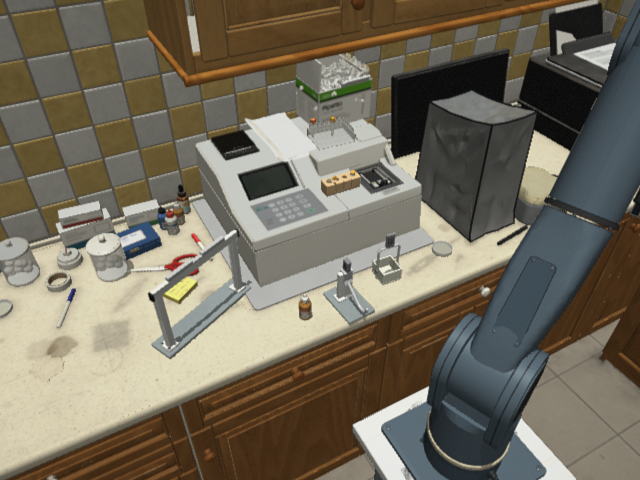

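View pics/top0.png

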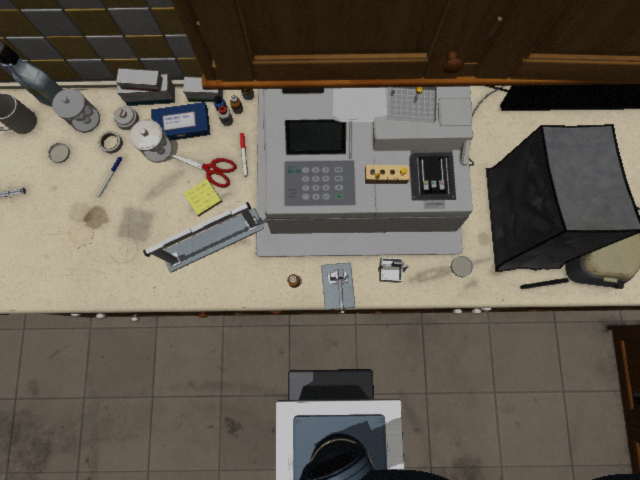

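The scene view shows the rail (150–250, 235–355), the hook on its stand (348, 285), the pail (388, 262) and the bottle (305, 305). In the top view, the rail runs from (150, 250) to (250, 207). The hook is near (340, 280), the pail at (392, 268) and the dish at (461, 266).

```bash
cat > h.py <<'E'
import numpy as np,cv2
def cloud(im):
    R,t=np.array(im['R']),np.array(im['t']);z=im['z_map']
    v,u=np.mgrid[:480,:640]
    c=np.stack([(u-im['cx'])/im['fx']*z,(v-im['cy'])/im['fy']*z,z],-1)
    return (c-t)@R   # R^T(c-t)
def box(mask,P):
    p=P[mask][:,:2].astype(np.float32);return cv2.minAreaRect(p),len(p)
E
python3 - <<'E'
from h import *
for n in('top','scene'):
    im=dict(np.load(f'/tmp/{n}.npz'));P=cloud(im);Z=P[...,2]
    v,u=np.mgrid[:480,:640]
    def reg(a,b,c,d): return (u>=a)&(u<b)&(v>=c)&(v<d)&(im['z_map']>0)
    rr=dict(top=dict(rail=(140,268,195,275),park=(318,360,255,310),pail=(374,410,250,285),bottle=(284,304,270,292)),
      scene=dict(rail=(140,256,222,360),park=(320,378,255,322),pail=(370,405,230,285),bottle=(295,315,290,322)))[n]
    print(n)
    for k,b in rr.items():
        m=reg(*b)
        lv={'rail':[(.195,.225)],'park':[(.003,.02),(.08,.105),(.105,.15)],'pail':[(.025,.05),(.085,.16)],'bottle':[(.02,.1)]}[k]
        for lo,hi in lv:
            mm=m&(Z>lo)&(Z<hi)
            if mm.sum()>3: print(k,lo,hi,box(mm,P),np.round(P[mm].mean(0),3),'zmax',Z[mm].max().round(3))
s=cv2.imread('pics/scene0.png');t=cv2.imread('pics/top0.png')
a=cv2.resize(s[225:325,290:410],(480,400),interpolation=2);b=cv2.resize(t[250:315,280:410],(800-480,160),interpolation=2)
c=cv2.resize(s[225:360,140:260],(320,360),interpolation=2)
o=np.zeros((600,800,3),np.uint8);o[:400,:480]=a;o[:160,480:]=b;o[200:560,480:]=c
d=cv2.resize(t[195:275,140:270],(325,200),interpolation=2);o[400:,:325]=d
cv2.imwrite('pics/c1.png',o)
E
```

```text
top
rail 0.195 0.225 (((0.5569838285446167, 0.328030526638031), (0.012982591986656189, 0.2652135491371155), 25.247838973999023), 617) [0.556 0.327 0.204] zmax 0.213
park 0.003 0.02 (((0.45364564657211304, -0.007774006575345993), (0.1465749591588974, 0.1078505590558052), 4.526341438293457), 1031) [ 0.438 -0.004  0.007] zmax 0.02
park 0.08 0.105 (((0.4592941403388977, -0.004004819318652153), (0.037588004022836685, 0.02151719108223915), 83.7413558959961), 81) [ 0.458 -0.003  0.095] zmax 0.104
park 0.105 0.15 (((0.45750656723976135, -0.006290358025580645), (0.019582204520702362, 0.010252349078655243), 0.10367099940776825), 45) [ 0.457 -0.006  0.129] zmax 0.135
pail 0.025 0.05 (((0.4794006049633026, -0.1455041468143463), (0.06865673512220383, 0.06077739596366882), 87.79061126708984), 153) [ 0.479 -0.145  0.035] zmax 0.05
pail 0.085 0.16 (((0.4786398112773895, -0.14472061395645142), (0.06538653373718262, 0.009314661845564842), 86.29084777832031), 101) [ 0.478 -0.143  0.12 ] zmax 0.146
bottle 0.02 0.1 (((0.45103612542152405, 0.11179857701063156), (0.02961903065443039, 0.029171250760555267),
[... 508 characters left out ...]
807342529), 136) [0.458 0.001 0.093] zmax 0.105
park 0.105 0.15 (((0.4600023627281189, -0.004633709788322449), (0.014391804113984108, 0.023076411336660385), 81.97503662109375), 88) [ 0.458 -0.003  0.123] zmax 0.137
pail 0.025 0.05 (((0.5337228178977966, -0.17530202865600586), (0.09256590157747269, 0.202058345079422), 52.10675048828125), 462) [ 0.521 -0.168  0.035] zmax 0.05
pail 0.085 0.16 (((0.480644166469574, -0.14392365515232086), (0.06747312843799591, 0.011836898513138294), 85.09879302978516), 181) [ 0.48  -0.143  0.118] zmax 0.147
bottle 0.02 0.1 (((0.4494839906692505, 0.11677329987287521), (0.03068002499639988, 0.023892717435956), 55.44894027709961), 220) [0.447 0.117 0.048] zmax 0.079
```

View pics/c1.png

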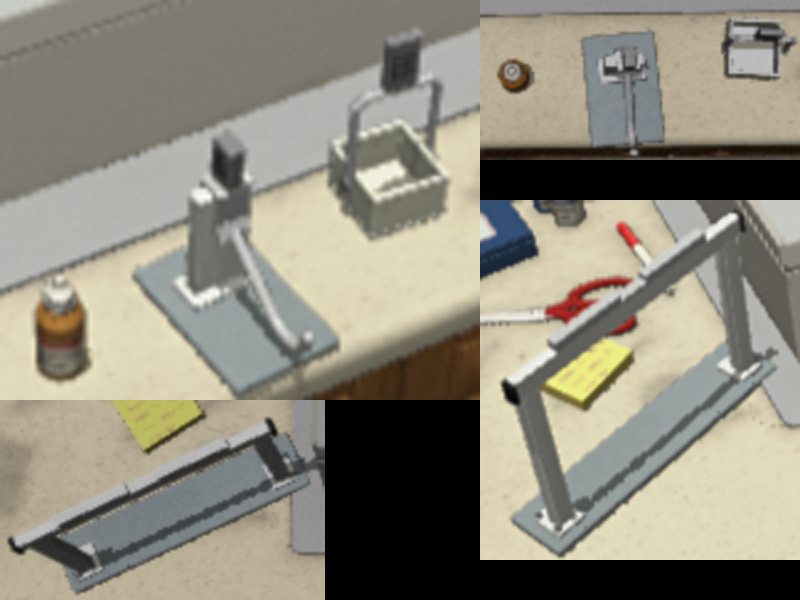

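The crop shows a pale gap in the strip near crop (630, 290), which is the notch. The hook's curl points toward the robot, and the pail's tab is upright. Next I measure the yaws and the notch.

```bash
python3 - <<'E'
from h import *
v,u=np.mgrid[:480,:640]
for n in('top','scene'):
    im=dict(np.load(f'/tmp/{n}.npz'));P=cloud(im);X,Y,Z=np.moveaxis(P,-1,0);ok=im['z_map']>0
    print(n)
    a=np.deg2rad(25.25);ex=np.array([np.cos(a),np.sin(a)]);ey=np.array([-ex[1],ex[0]])
    q=(P[...,:2]-[.557,.328]);s=q@ey;d=q@ex
    m=ok&(abs(d)<.03)&(abs(s)<.15)&(Z>.198)
    f=np.polyfit(s[m],d[m],1);print('rail slope',f,'s range',s[m].min(),s[m].max())
    for c in np.arange(-.13,.135,.006):
        k=m&(abs(s-c)<.003)
        if k.sum(): print(round(c,3),k.sum(),'zmax %.4f z90 %.4f d %.4f..%.4f'%(Z[k].max(),np.percentile(Z[k],80),d[k].min(),d[k].max()))
    # hook arm bar
    k=ok&(X>.36)&(X<.44)&(abs(Y)<.03)&(Z>.022)&(Z<.09)
    if k.sum()>5:
        print('bar',k.sum(),np.polyfit(X[k],Y[k],1),X[k].min(),Z[k].min())
        print(np.round(P[k][np.argsort(P[k][:,0])][::4],3).tolist())
E
```

```text
top
rail slope [ 0.00272212 -0.00073069] s range -0.13257213214240568 0.13132480939274688
-0.13 7 zmax 0.2010 z90 0.1994 d -0.0061..0.0035
-0.124 4 zmax 0.2010 z90 0.2005 d -0.0045..0.0045
-0.118 9 zmax 0.2009 z90 0.1994 d -0.0063..0.0034
-0.112 4 zmax 0.2015 z90 0.2013 d -0.0026..0.0035
-0.106 6 zmax 0.2024 z90 0.2010 d -0.0057..0.0043
-0.1 8 zmax 0.2000 z90 0.1997 d -0.0052..0.0046
-0.094 11 zmax 0.2035 z90 0.2007 d -0.0048..0.0046
-0.088 11 zmax 0.2078 z90 0.2067 d -0.0053..0.0041
-0.082 13 zmax 0.2119 z90 0.2100 d -0.0058..0.0038
-0.076 14 zmax 0.2130 z90 0.2089 d -0.0046..0.0048
-0.07 14 zmax 0.2103 z90 0.2098 d -0.0061..0.0043
-0.064 15 zmax 0.2102 z90 0.2096 d -0.0059..0.0046
-0.058 14 zmax 0.2120 z90 0.2094 d -0.0060..0.0061
-0.052 13 zmax 0.2120 z90 0.2094 d -0.0061..0.0047
-0.046 14 zmax 0.2122 z90 0.2086 d -0.0050..0.0043
-0.04 13 zmax 0.2114 z90 0.2100 d -0.0049..0.0033
-0.034 13 zmax 0.2105 z90 0.2095 d -0.0056..0.0048
-0.028 15 zmax 0.2108 z90 0.2094 d -0.0049..0.0054
-0.022 14 zmax 0.2099 z90 0.2089 d -0.0055..0.0047
-0.016 13 zmax 0.2119 z90 0.2080 d -0.0058..0.0048
-
[... 4166 characters left out ...]
.05917332 -0.0325235 ] 0.36874733605112553 0.022858223897829395
[[0.369, -0.011, 0.049], [0.37, -0.015, 0.042], [0.371, -0.015, 0.045], [0.372, -0.01, 0.042], [0.377, -0.009, 0.026], [0.384, -0.01, 0.027], [0.388, -0.01, 0.026], [0.392, -0.012, 0.029], [0.395, -0.008, 0.031], [0.399, -0.009, 0.023], [0.402, -0.007, 0.029], [0.403, -0.007, 0.035], [0.408, -0.01, 0.032], [0.408, -0.011, 0.035], [0.412, -0.01, 0.036], [0.414, -0.011, 0.03], [0.415, -0.006, 0.034], [0.418, -0.01, 0.044], [0.42, -0.006, 0.041], [0.422, -0.004, 0.047], [0.425, -0.012, 0.044], [0.428, -0.005, 0.044], [0.432, -0.007, 0.051], [0.434, -0.005, 0.053], [0.436, -0.009, 0.053], [0.438, -0.01, 0.054], [0.44, -0.003, 0.06]]
```

The notch is at about (0.557, 0.327) and the rail's yaw is about 25.1°. The hook tab is at (0.458, -0.005) with a yaw of about 4°, and the pail bar is near (0.480, -0.144). Moving toward the hook.

```bash
python3 -m handwheel '[[0,0,0.108,0,0,0,1],[0,0,0.108,0,0,0,1],[0,0,0,0.02,-0.035,0,1],[0,0,0,0.021,-0.035,0,1],[0,0,0,0.021,-0.035,0,1],[0,0,0,0.021,-0.035,0,1],[0,0,0,0.021,-0.035,0,1],[0,0,0,0.021,-0.035,0,1]]'; python3 -m handwheel '[[0,0,0,0.021,-0.035,0,1],[0,0,0,0.021,-0.035,0,1],[0,0,0,0.016,-0.038,0,1],[0,0,0,0.016,-0.038,0,1],[0,0,0,0.016,-0.038,0,1],[0,0,0,0.016,-0.038,0,1],[0,0,0,0.016,-0.038,0,1],[0,0,0,0.016,-0.038,0,1]]'; python3 -m handwheel '[[0,0,0,0.016,-0.038,0,1],[0,0,0,0.01,-0.03,0,1],[0,0,0,0,0,0,1],[0,0,0,0,0,0,1]]'; python3 -c "
from station import r;print(r.sense()['joint_pos'])"
```

```text
clock: 0.77
ee_pos: [0.3016, -0.4268, 0.2451]
ee_rot: [0.999, 0.036, -0.0, -0.0]
force: [1.2, -0.2, -0.8]
gripper_width: 0.0851
gripper_force: 0.0
clock: 1.43
ee_pos: [0.4175, -0.1197, 0.2453]
ee_rot: [0.999, 0.036, 0.0, 0.0]
force: [1.3, -1.0, -0.0]
gripper_width: 0.0853
gripper_force: 0.0
clock: 1.77
ee_pos: [0.4387, -0.0503, 0.2451]
ee_rot: [0.999, 0.038, -0.0, -0.0]
force: [0.1, -0.9, 0.5]
gripper_width: 0.0856
gripper_force: 0.0
[ 0.11319915  0.23363752 -0.13084152  2.01550819  0.03828481  0.89516785
 -1.53278404]
```

```bash
cat >> h.py <<'E'
from scipy.spatial.transform import Rotation as Ro
def wcloud(r):
    s=r.sense();im=r.get_image('wrist')
    T=np.eye(4);T[:3,:3]=Ro.from_quat(s['ee_rot']).as_matrix();T[:3,3]=s['ee_pos']
    M=T@np.array(im['hand_eye']);z=im['z_map'];v,u=np.mgrid[:480,:640]
    c=np.stack([(u-im['cx'])/im['fx']*z,(v-im['cy'])/im['fy']*z,z],-1)
    return s,im,c@M[:3,:3].T+M[:3,3]
def rep(n,P,m):
    if m.sum()<5: print(n,'none');return
    p=P[m];(c,wh,a)=cv2.minAreaRect(p[:,:2].astype(np.float32))
    print(n,m.sum(),'rect c',np.round(c,4),'wh',np.round(wh,4),'ang',round(a,1),'z',np.round(np.percentile(p[:,2],[5,50,95]),4))
E
python3 - <<'E'
from station import r
from h import *
s,im,P=wcloud(r);X,Y,Z=np.moveaxis(P,-1,0);ok=im['z_map']>.05
cv2.imwrite('pics/w1.png',im['color']);print(s['ee_pos'])
n=ok&(abs(X-.44)<.1)&(abs(Y+.005)<.04)
rep('tab',P,n&(Z>.112)&(Z<.16)); rep('tabtop',P,n&(Z>.128)&(Z<.145)); rep('saddle',P,n&(Z>.09)&(Z<.105))
k=n&(X<.44)&(Z>.02)&(Z<.06);rep('bar',P,k);print(np.polyfit(X[k],Y[k],1))
n=ok&(abs(X-.48)<.05)&(abs(Y+.144)<.05)
rep('ptab',P,n&(Z>.115)&(Z<.16)); rep('pbar',P,n&(Z>.09)&(Z<.16)); rep('prim',P,n&(Z>.03)&(Z<.045))
E
```

```text
[ 0.43869359 -0.05027249  0.24509829]
tab 733 rect c [ 0.4603 -0.0077] wh [0.0208 0.0127] ang 4.3 z [0.1162 0.1311 0.1327]
tabtop 556 rect c [ 0.4599 -0.0075] wh [0.02   0.0122] ang 4.3 z [0.1296 0.1315 0.1327]
saddle 766 rect c [ 0.4636 -0.0049] wh [0.0403 0.0208] ang 83.1 z [0.0928 0.0961 0.1005]
bar 600 rect c [ 0.4041 -0.0119] wh [0.0718 0.0082] ang 4.3 z [0.0247 0.0351 0.0556]
[ 0.06842686 -0.03999384]
ptab 821 rect c [ 0.4812 -0.1462] wh [0.0242 0.0086] ang 87.2 z [0.1178 0.1425 0.1443]
pbar 1258 rect c [ 0.4811 -0.1463] wh [0.0667 0.0086] ang 87.2 z [0.0972 0.1312 0.1442]
prim 1303 rect c [ 0.4809 -0.1462] wh [0.0684 0.0602] ang 86.1 z [0.0313 0.0371 0.0387]
```

View pics/w1.png

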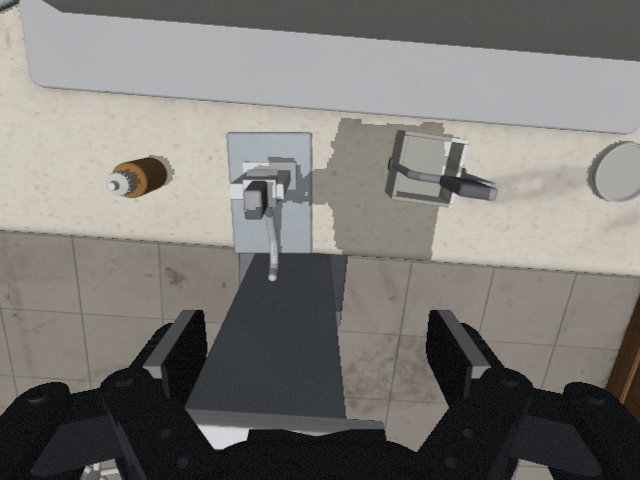

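The wrist picture shows the hook tab at (255, 198) with its bar running to (273, 275), and the pail tab at (475, 187). Both match the earlier estimates. I'll move over the tab, descend and grip.

```bash
python3 -m handwheel '[[0,0,0,0.0122,-0.0206,0,1],[0,0,0,0.0122,-0.0205,0,1],[0,0,0,0,0,0.03,1],[0,0,0,0,0,0.03,1],[0,0,0,0,0,0.03,1],[0,0,0,0,0,0.02,1],[0,0,0,0,0,0.015,1],[0,0,0,0,0,0,1]]'; python3 -m handwheel '[[0,0,0,0,0,0,0],[0,0,0,0,0,0,-0.4],[0,0,0,0,0,0,-1],[0,0,0,0,0,0,-1],[0,0,0,0,0,0,-1],[0,0,0,0,0,0,-1],[0,0,0,0,0,0,-1],[0,0,0,0,0,0,-1]]'
```

```text
clock: 2.48
ee_pos: [0.458, -0.0112, 0.1178]
ee_rot: [0.999, 0.035, -0.003, 0.0]
force: [-0.2, -0.4, 0.1]
gripper_width: 0.0851
gripper_force: 0.0
clock: 3.15
ee_pos: [0.4603, -0.0091, 0.1208]
ee_rot: [0.999, 0.036, 0.001, -0.0]
force: [-1.0, 1.3, 6.9]
gripper_width: 0.0111
gripper_force: 61.9
```

Gripped, with an 11 mm opening. Lifting off the stub, turning to the rail's yaw and carrying it over.

```bash
python3 -m handwheel '[[0,0,0,0,0,-0.01,-1],[0,0,0,0,0,-0.02,-1],[0,0,0,0,0,-0.035,-1],[0,0,0,0,0,-0.035,-1],[0,0,0,0,0,-0.035,-1],[0,0,0,0,0,-0.03,-1],[0,0,-0.12,0,0,0,-1],[0,0,-0.12,0,0,0,-1]]'; python3 -m handwheel '[[0,0,-0.12,0,0,0,-1],[0,0,-0.008,0.015,-0.018,0,-1],[0,0,0,0.025,-0.03,0,-1],[0,0,0,0.025,-0.03,0,-1],[0,0,0,0.025,-0.03,0,-1],[0,0,0,0.025,-0.03,0,-1],[0,0,0,0.025,-0.03,0,-1],[0,0,0,0,0,0,-1]]';  python3 -m handwheel '[[0,0,0,0.025,-0.03,0,-1],[0,0,0,0.025,-0.03,0,-1],[0,0,0,0,0,0,-1],[0,0,0,0,0,0,-1],[0,0,0,0,0,0,-1]]'
python3 - <<'E'
from station import r
from h import *
print(r.sense()['joint_pos'])
im=r.get_image('scene');cv2.imwrite('pics/s2.png',cv2.resize(im['color'][150:380,100:340],(720,600)))
E
```

```text
clock: 3.82
ee_pos: [0.4606, -0.0091, 0.2872]
ee_rot: [0.987, 0.158, 0.002, 0.0]
force: [0.1, 0.5, -3.5]
gripper_width: 0.0112
gripper_force: 60.9
clock: 4.48
ee_pos: [0.515, 0.2112, 0.2849]
ee_rot: [0.975, 0.222, 0.0, -0.003]
force: [-1.1, 1.5, -2.1]
gripper_width: 0.0106
gripper_force: 60.9
clock: 4.9
ee_pos: [0.5346, 0.2774, 0.2846]
ee_rot: [0.976, 0.218, -0.001, 0.001]
force: [-0.8, -0.2, -2.0]
gripper_width: 0.0106
gripper_force: 60.9
[-0.36400569  0.4449307  -0.29717308  1.57094316  0.13901085  1.14822736
 -1.82179684]
```

View pics/s2.png

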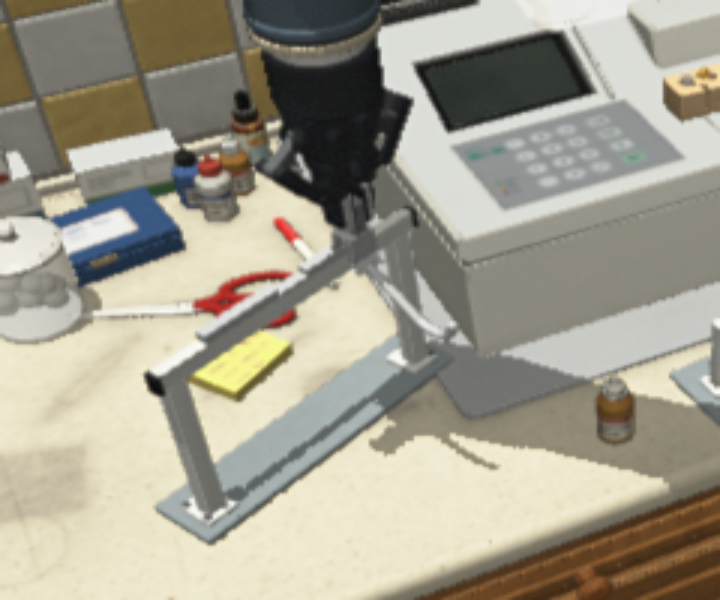

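The view shows the hook held upright near (350, 235), its curl in front of the rail. The notch in the strip is near (285, 283). A wrist measurement of the rail comes next.

```bash
python3 -m handwheel '[[0,0,0,0.021,-0.0235,0,-1],[0,0,0,0.021,-0.0235,0,-1],[0,0,0,0,0,0,-1],[0,0,0,0,0,0,-1]]'
python3 - <<'E'
from station import r
from h import *
s,im,P=wcloud(r);X,Y,Z=np.moveaxis(P,-1,0);ok=im['z_map']>.05
cv2.imwrite('pics/w2.png',im['color']);print(s['ee_pos'],s['force'])
a=np.deg2rad(25.2);ex=np.array([np.cos(a),np.sin(a)]);ey=np.array([-ex[1],ex[0]])
q=(P[...,:2]-[.557,.328]);S=q@ey;D=q@ex
m=ok&(abs(D)<.02)&(abs(S)<.15)&(Z>.196)&(Z<.217)
f=np.polyfit(S[m],D[m],1);print(f)
for c in np.arange(-.1,.1,.004):
    k=m&(abs(S-c)<.002)
    if k.sum()>10: print('%.3f %d z50 %.4f z90 %.4f d %.4f..%.4f'%(c,k.sum(),np.median(Z[k]),np.percentile(Z[k],90),*np.percentile(D[k],[3,97])))
print('tcp sd',(s['ee_pos'][:2]-[.557,.328])@np.array([ey,ex]).T)
E
```

```text
clock: 5.28
ee_pos: [0.5528, 0.3387, 0.2849]
ee_rot: [0.976, 0.219, -0.0, -0.0]
force: [0.4, -0.2, -2.6]
gripper_width: 0.0107
gripper_force: 60.9
[0.55278639 0.33867176 0.28492514] [ 0.43265275 -0.16143749 -2.60418136]
[-0.00029197  0.00321634]
-0.100 116 z50 0.1996 z90 0.2004 d -0.0027..0.0069
-0.096 117 z50 0.1996 z90 0.2003 d -0.0027..0.0068
-0.092 70 z50 0.1996 z90 0.2004 d -0.0023..0.0070
-0.088 79 z50 0.2087 z90 0.2099 d -0.0023..0.0070
-0.084 160 z50 0.2093 z90 0.2102 d -0.0023..0.0070
-0.080 166 z50 0.2092 z90 0.2104 d -0.0026..0.0069
-0.076 166 z50 0.2093 z90 0.2103 d -0.0026..0.0070
-0.072 162 z50 0.2092 z90 0.2103 d -0.0025..0.0070
-0.068 164 z50 0.2093 z90 0.2102 d -0.0025..0.0071
-0.064 166 z50 0.2094 z90 0.2103 d -0.0026..0.0070
-0.060 162 z50 0.2092 z90 0.2102 d -0.0025..0.0070
-0.056 167 z50 0.2093 z90 0.2101 d -0.0027..0.0071
-0.052 160 z50 0.2092 z90 0.2102 d -0.0027..0.0070
-0.048 168 z50 0.2092 z90 0.2104 d -0.0026..0.0070
-0.044 166 z50 0.2092 z90 0.2103 d -0.0026..0.0070
-0.040 164 z50 0.2092 z90 0.2102 d -0.0024..0.0072
-0.036 159 z50 0.2091 z90 0.2101 d -0.00
[... 984 characters left out ...]
01 d -0.0029..0.0070
0.048 167 z50 0.2093 z90 0.2102 d -0.0025..0.0071
0.052 167 z50 0.2092 z90 0.2103 d -0.0028..0.0070
0.056 166 z50 0.2092 z90 0.2103 d -0.0027..0.0071
0.060 174 z50 0.2092 z90 0.2101 d -0.0027..0.0070
0.064 163 z50 0.2093 z90 0.2102 d -0.0030..0.0070
0.068 168 z50 0.2092 z90 0.2102 d -0.0028..0.0070
0.072 168 z50 0.2093 z90 0.2103 d -0.0026..0.0070
0.076 160 z50 0.2092 z90 0.2103 d -0.0027..0.0071
0.080 170 z50 0.2091 z90 0.2102 d -0.0028..0.0070
0.084 44 z50 0.1998 z90 0.2091 d -0.0024..0.0071
0.088 122 z50 0.1995 z90 0.2004 d -0.0028..0.0069
0.092 117 z50 0.1995 z90 0.2003 d -0.0030..0.0070
0.096 122 z50 0.1994 z90 0.2005 d -0.0029..0.0069
tcp sd [0.01145016 0.00073122]
```

View pics/w2.png

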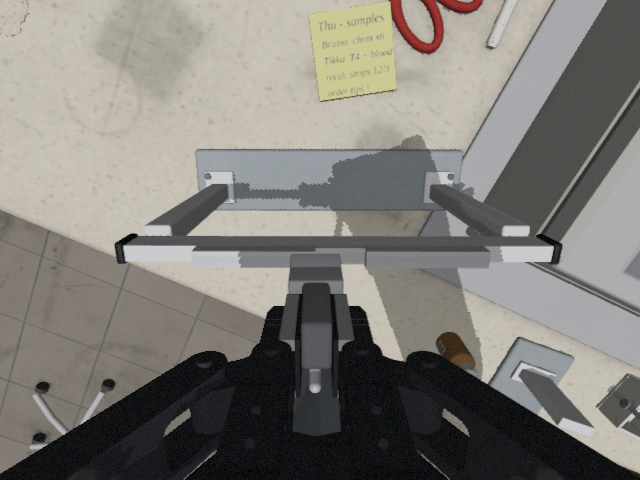

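The wrist view shows the rail at row 255, the notch edge near column 365 and the saddle at (316, 265). Checking the saddle's own position in this same view.

```bash
python3 - <<'E'
from station import r
from h import *
s,im,P=wcloud(r);X,Y,Z=np.moveaxis(P,-1,0);ok=im['z_map']>.05
a=np.deg2rad(25.2);ex=np.array([np.cos(a),np.sin(a)]);ey=np.array([-ex[1],ex[0]])
q=(P[...,:2]-[.557,.328]);S=q@ey;D=q@ex
m=ok&(abs(D)<.05)&(abs(S-.011)<.03)&(Z>.22)
for lo in np.arange(.22,.31,.004):
    k=m&(Z>=lo)&(Z<lo+.004)
    if k.sum()>8: print('%.3f %d S %.4f..%.4f D %.4f..%.4f'%(lo,k.sum(),*np.percentile(S[k],[2,98]),*np.percentile(D[k],[2,98])))
v,u=np.mgrid[:480,:640]
for v0 in range(250,300,5): print(v0,np.round([S[v0,316],D[v0,316],Z[v0,316]],4))
E
```

```text
0.240 208 S -0.0011..0.0214 D 0.0144..0.0165
0.244 395 S -0.0013..0.0216 D 0.0122..0.0156
0.248 222 S -0.0013..0.0214 D 0.0116..0.0134
0.252 194 S -0.0010..0.0216 D 0.0114..0.0127
0.256 213 S -0.0012..0.0210 D 0.0112..0.0124
0.260 562 S -0.0017..0.0216 D 0.0058..0.0121
0.264 120 S 0.0032..0.0194 D 0.0086..0.0118
0.268 127 S 0.0046..0.0155 D 0.0096..0.0116
0.272 201 S -0.0013..0.0204 D 0.0102..0.0115
0.276 388 S -0.0070..0.0266 D 0.0066..0.0114
0.280 474 S -0.0084..0.0279 D 0.0065..0.0114
0.284 505 S -0.0085..0.0282 D 0.0064..0.0113
0.288 582 S -0.0086..0.0281 D 0.0064..0.0114
0.292 1603 S -0.0071..0.0267 D -0.0086..0.0113
0.296 865 S -0.0082..0.0278 D -0.0052..0.0114
0.300 415 S -0.0086..0.0283 D -0.0099..0.0117
0.304 786 S -0.0015..0.0209 D -0.0104..0.0116
0.308 544 S -0.0088..0.0310 D -0.0095..0.0124
250 [0.0099 0.0051 0.2039]
255 [0.0099 0.0161 0.2429]
260 [0.0099 0.0146 0.2457]
265 [0.0099 0.0129 0.2478]
270 [0.0099 0.0121 0.2519]
275 [0.0099 0.012  0.2576]
280 [0.0099 0.0115 0.2619]
285 [0.0099 0.0116 0.2673]
290 [0.01   0.0105 0.2699]
295 [0.01   0.0105 0.2746]
```

In the wrist frame the hook is 1 mm in front of the rail mid-line and 12 mm to +y of the notch. Lowering it onto the strip.

```bash
python3 -m handwheel '[[0,0,0,0.001,0,0.015,-1],[0,0,0,0,0,0.015,-1],[0,0,0,0,0,0.01,-1],[0,0,0,0,0,0.005,-1],[0,0,0,0,0,0,-1],[0,0,0,0,0,0,-1]]';  python3 -m handwheel '[[0,0,0,0,0,0.001,-1],[0,0,0,0,0,0.001,-1],[0,0,0,0,0,0,-1],[0,0,0,0,0,0,-1]]'; python3 -m handwheel '[[0,0,0,0,0,0.001,-1],[0,0,0,0,0,0,-1],[0,0,0,0,0,0,-1]]'
```

```text
clock: 5.88
ee_pos: [0.5538, 0.338, 0.2404]
ee_rot: [0.976, 0.218, -0.0, 0.0]
force: [-2.2, -0.8, -3.3]
gripper_width: 0.011
gripper_force: 61.2
clock: 6.22
ee_pos: [0.5536, 0.3386, 0.2385]
ee_rot: [0.976, 0.218, -0.0, 0.0]
force: [-3.0, -1.9, -0.1]
gripper_width: 0.011
gripper_force: 61.6
clock: 6.47
ee_pos: [0.5536, 0.3388, 0.2373]
ee_rot: [0.976, 0.218, -0.0, 0.0]
force: [-3.7, -2.7, 0.4]
gripper_width: 0.0107
gripper_force: 61.5
```

Light lateral contact along −x, so I'll ease back 1 mm in x and press slightly.

```bash
python3 -m handwheel '[[0,0,0,-0.001,0,0,-1],[0,0,0,0,0,0,-1],[0,0,0,0,0,0,-1]]'; python3 -m handwheel '[[0,0,0,0,0,0.001,-1],[0,0,0,0,0,0,-1],[0,0,0,0,0,0,-1]]'
```

```text
clock: 6.72
ee_pos: [0.5533, 0.3386, 0.2373]
ee_rot: [0.976, 0.218, 0.0, -0.0]
force: [-1.5, -0.4, -1.9]
gripper_width: 0.0112
gripper_force: 61.3
clock: 6.97
ee_pos: [0.5533, 0.3385, 0.2363]
ee_rot: [0.976, 0.218, 0.0, -0.0]
force: [-0.4, 0.4, -2.2]
gripper_width: 0.0105
gripper_force: 61.3
```

```bash
python3 -m handwheel '[[0,0,0,0,0,0.001,-1],[0,0,0,0,0,0,-1],[0,0,0,0,0,0,-1]]'; python3 -m handwheel '[[0,0,0,0,0,0.0005,-1],[0,0,0,0,0,0,-1],[0,0,0,0,0,0,-1]]'
```

```text
clock: 7.22
ee_pos: [0.5533, 0.3385, 0.2359]
ee_rot: [0.976, 0.218, 0.001, -0.0]
force: [-0.1, -1.6, 3.2]
gripper_width: 0.0109
gripper_force: 62.1
clock: 7.47
ee_pos: [0.5533, 0.3385, 0.2358]
ee_rot: [0.976, 0.218, 0.001, -0.0]
force: [-1.4, -1.3, 7.3]
gripper_width: 0.0111
gripper_force: 62.6
```

In contact with the strip at about 9 N. Sliding toward the notch.

```bash
python3 -m handwheel '[[0,0,0,0,0.002,0,-1],[0,0,0,0,0.002,0,-1],[0,0,0,0,0,0,-1]]'; python3 -m handwheel '[[0,0,0,0,0.002,0,-1],[0,0,0,0,0.002,0,-1],[0,0,0,0,0,0,-1]]';python3 -m handwheel '[[0,0,0,0,0.0015,0,-1],[0,0,0,0,0,0,-1]]';python3 -m handwheel '[[0,0,0,0,0.001,0,-1],[0,0,0,0,0,0,-1]]'
```

```text
clock: 7.72
ee_pos: [0.5544, 0.3362, 0.2358]
ee_rot: [0.976, 0.219, 0.001, -0.001]
force: [-2.7, 2.4, 6.3]
gripper_width: 0.0106
gripper_force: 62.4
clock: 7.97
ee_pos: [0.5562, 0.3325, 0.2357]
ee_rot: [0.976, 0.219, 0.001, -0.001]
force: [-2.7, 1.9, 5.4]
gripper_width: 0.0106
gripper_force: 62.3
clock: 8.13
ee_pos: [0.5569, 0.331, 0.2356]
ee_rot: [0.976, 0.218, 0.001, -0.001]
force: [-3.3, 2.6, 5.7]
gripper_width: 0.0109
gripper_force: 62.4
clock: 8.3
ee_pos: [0.5573, 0.3299, 0.2355]
ee_rot: [0.976, 0.218, 0.001, -0.001]
force: [-1.6, 2.3, 5.6]
gripper_width: 0.0108
gripper_force: 62.3
```

```bash
python3 -m handwheel '[[0,0,0,0,0.001,0,-1],[0,0,0,0,0,0,-1]]'; python3 -m handwheel '[[0,0,0,0,0.001,0,-1],[0,0,0,0,0,0,-1]]';python3 -m handwheel '[[0,0,0,0,0.001,0,-1],[0,0,0,0,0,0,-1]]';python3 -m handwheel '[[0,0,0,0,0.001,0,-1],[0,0,0,0,0,0,-1]]'
```

```text
clock: 8.47
ee_pos: [0.5579, 0.3283, 0.2351]
ee_rot: [0.976, 0.218, 0.0, -0.0]
force: [-1.1, 0.4, -1.6]
gripper_width: 0.0108
gripper_force: 61.4
clock: 8.63
ee_pos: [0.5585, 0.3259, 0.2341]
ee_rot: [0.976, 0.218, -0.0, 0.001]
force: [0.5, -0.3, -2.3]
gripper_width: 0.0109
gripper_force: 61.4
clock: 8.8
ee_pos: [0.5589, 0.3253, 0.2343]
ee_rot: [0.976, 0.218, -0.0, 0.0]
force: [-0.7, 0.6, -1.5]
gripper_width: 0.0108
gripper_force: 61.4
clock: 8.97
ee_pos: [0.5593, 0.3248, 0.2346]
ee_rot: [0.976, 0.218, -0.0, 0.0]
force: [-0.3, -0.4, -1.9]
gripper_width: 0.0106
gripper_force: 61.4
```

The contact is lost, so the saddle is over the notch. Backing 1 mm to centre it and lowering.

```bash
python3 -m handwheel '[[0,0,0,0,-0.001,0.001,-1],[0,0,0,0,0,0.001,-1],[0,0,0,0,0,0,-1]]'; python3 -m handwheel '[[0,0,0,0,0,0.001,-1],[0,0,0,0,0,0.001,-1],[0,0,0,0,0,0,-1]]'; python3 -m handwheel '[[0,0,0,0,0,0.001,-1],[0,0,0,0,0,0,-1],[0,0,0,0,0,0,-1]]'
```

```text
clock: 9.22
ee_pos: [0.5585, 0.3262, 0.2325]
ee_rot: [0.976, 0.218, -0.0, 0.0]
force: [0.3, -0.0, -2.7]
gripper_width: 0.0113
gripper_force: 61.4
clock: 9.47
ee_pos: [0.5586, 0.326, 0.2306]
ee_rot: [0.976, 0.218, -0.0, 0.0]
force: [0.5, 0.5, -1.9]
gripper_width: 0.0104
gripper_force: 61.4
clock: 9.72
ee_pos: [0.5587, 0.3261, 0.23]
ee_rot: [0.976, 0.218, 0.0, -0.0]
force: [-1.3, -0.3, 1.0]
gripper_width: 0.0105
gripper_force: 61.7
```

It bottomed out 6 mm below the strip contact height. Releasing and lifting.

```bash
python3 -m handwheel '[[0,0,0,0,0,0,-0.8],[0,0,0,0,0,0,-0.6],[0,0,0,0,0,0,-0.4],[0,0,0,0,0,0,0],[0,0,0,0,0,0,0.5],[0,0,0,0,0,0,1],[0,0,0,0,0,0,1]]'; python3 -m handwheel '[[0,0,0,0,0,-0.02,1],[0,0,0,0,0,-0.035,1],[0,0,0,0,0,-0.035,1],[0,0,0,0,0,-0.02,1],[0,0,0,0,0,0,1],[0,0,0,0,0,0,1]]'
python3 - <<'E'
from station import r
from h import *
s,im,P=wcloud(r);X,Y,Z=np.moveaxis(P,-1,0);ok=im['z_map']>.05;print(s['ee_pos'])
a=np.deg2rad(25.2);ex=np.array([np.cos(a),np.sin(a)]);ey=np.array([-ex[1],ex[0]])
q=(P[...,:2]-[.557,.328]);S=q@ey;D=q@ex
Q=np.stack([D,S,Z],-1)
rep('rail',Q,ok&(abs(D)<.02)&(abs(S-.05)<.03)&(Z>.203)&(Z<.217))
rep('tab',Q,ok&(abs(D)<.03)&(abs(S)<.03)&(Z>.225)&(Z<.26))
rep('tabtop',Q,ok&(abs(D)<.03)&(abs(S)<.03)&(Z>.238)&(Z<.26))
rep('saddle',Q,ok&(abs(D)<.03)&(abs(S)<.03)&(Z>.2)&(Z<.213))
k=ok&(D<-.03)&(D>-.13)&(abs(S)<.03)&(Z>.11)&(Z<.2);rep('bar',Q,k)
o=np.argsort(D[k]);print(np.round(Q[k][o][::max(1,k.sum()//25)],4).tolist())
im=r.get_image('scene');cv2.imwrite('pics/s3.png',cv2.resize(im['color'][200:350,130:290],(640,600)));np.savez('/tmp/s3.npz',**im)
E
```

```text
clock: 10.3
ee_pos: [0.5587, 0.3261, 0.2298]
ee_rot: [0.976, 0.218, 0.0, -0.0]
force: [0.2, 0.3, -0.7]
gripper_width: 0.0729
gripper_force: 0.0
clock: 10.8
ee_pos: [0.559, 0.3264, 0.341]
ee_rot: [0.976, 0.218, 0.001, -0.0]
force: [0.7, 0.0, -0.1]
gripper_width: 0.085
gripper_force: 0.0
[0.55899913 0.32638955 0.3409933 ]
rail 1336 rect c [0.002 0.05 ] wh [0.0104 0.0599] ang 0.1 z [0.2047 0.2094 0.2106]
tab 688 rect c [-0.0027 -0.003 ] wh [0.0218 0.012 ] ang 0.4 z [0.2283 0.24   0.2418]
tabtop 539 rect c [-0.0035 -0.003 ] wh [0.0116 0.0204] ang 89.6 z [0.2388 0.2404 0.2419]
saddle 1430 rect c [ 0.0006 -0.    ] wh [0.0599 0.0217] ang 89.4 z [0.202  0.2086 0.2105]
bar 298 rect c [-0.0727 -0.0028] wh [0.0068 0.0329] ang 90.0 z [0.1283 0.1319 0.1463]
[[-0.0891, -0.0014, 0.1453], [-0.0866, -0.0014, 0.1481], [-0.0856, -0.0051, 0.1461], [-0.0844, -0.0014, 0.1464], [-0.0834, -0.0042, 0.1462], [-0.0829, -0.0014, 0.1453], [-0.0821, -0.0023, 0.1447], [-0.0815, -0.0042, 0.1395], [-0.081, -0.0032, 0.1428], [-0.0804, -0.0013, 0.1376], [-0.0796, -0.0052, 0.1348], [-0.0787, -0.0023, 0.1343], [-0.0778, -0.0003, 0.1295], [-0.0768, 0.0006, 0.1294], [-0.0759, -0.0004, 0.1313], [-0.0744, 0.0006, 0.1277], [-0.073, -0.0003, 0.1284], [-0.072, -0.0062, 0.1282], [-0.0705, 0.0006, 0.1268], [-0.0691, -0.0013, 0.1302], [-0.0677, -0.0013, 0.1285], [-0.066, -0.0004, 0.1301], [-0.0645, -0.0032, 0.1311], [-0.0628, -0.0013, 0.1303], [-0.0616, -0.0023, 0.1307], [-0.0599, -0.0023, 0.1323], [-0.058, 0.0006, 0.1292], [-0.0562, -0.0042, 0.1337]]
```

View pics/s3.png

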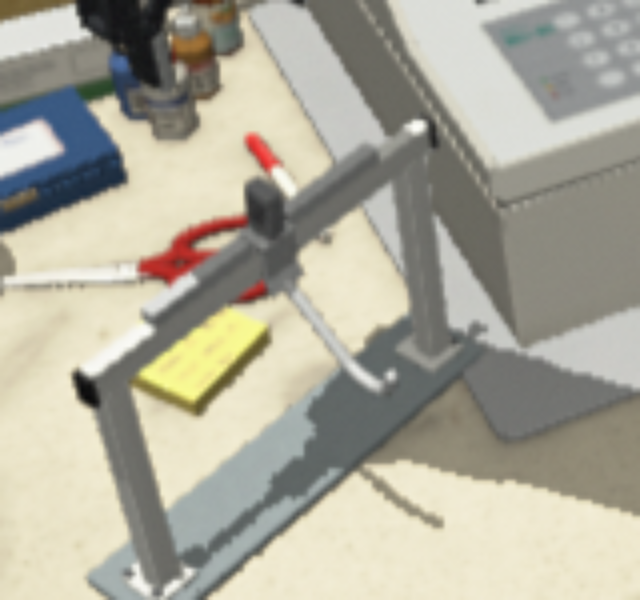

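The hook is seated: tab top at z 0.240, leaning forward, curl tip visible at (390, 375). The curl bottom is at rail-frame D ≈ -0.066, S ≈ -0.003, z ≈ 0.130. Going to the pail.

```bash
python3 -m handwheel '[[0,0,0.122,0,0,0,1],[0,0,0.122,0,0,0,1],[0,0,0.122,0,0,0,1],[0,0,0.122,0,0,0,1],[0,0,0,-0.004,0.02,0,1],[0,0,0,-0.005,0.038,0,1],[0,0,0,-0.005,0.038,0,1],[0,0,0,-0.005,0.038,0,1]]'; python3 -m handwheel '[[0,0,0,-0.005,0.038,0,1],[0,0,0,-0.005,0.038,0,1],[0,0,0,-0.005,0.038,0,1],[0,0,0,-0.005,0.038,0,1],[0,0,0,-0.005,0.038,0,1],[0,0,0,-0.005,0.038,0,1],[0,0,0,-0.004,0.038,0,1],[0,0,0,-0.002,0.038,0,1]]'; python3 -m handwheel '[[0,0,0,0,0.03,0.03,1],[0,0,0,0,0,0.04,1],[0,0,0,0,0,0.03,1],[0,0,0,0,0,0,1],[0,0,0,0,0,0,1]]'
python3 - <<'E'
from station import r
from h import *
s,im,P=wcloud(r);X,Y,Z=np.moveaxis(P,-1,0);ok=im['z_map']>.05;print(s['ee_pos'],s['ee_rot'])
n=ok&(abs(X-.48)<.05)&(abs(Y+.144)<.05)
rep('ptab',P,n&(Z>.115)&(Z<.16)); rep('pbar',P,n&(Z>.09)&(Z<.16)); rep('prim',P,n&(Z>.03)&(Z<.045))
E
```

```text
clock: 11.57
ee_pos: [0.5321, 0.1916, 0.3379]
ee_rot: [1.0, -0.024, -0.001, 0.001]
force: [1.0, -0.4, 0.7]
gripper_width: 0.0854
gripper_force: 0.0
clock: 12.23
ee_pos: [0.4811, -0.1105, 0.3387]
ee_rot: [1.0, -0.024, -0.001, -0.0]
force: [1.2, -0.3, -0.3]
gripper_width: 0.0854
gripper_force: 0.0
clock: 12.65
ee_pos: [0.48, -0.1379, 0.239]
ee_rot: [1.0, -0.024, -0.002, -0.0]
force: [1.3, -0.2, 1.5]
gripper_width: 0.0853
gripper_force: 0.0
[ 0.48001294 -0.13787507  0.23903652] [ 9.99707778e-01 -2.40532909e-02 -2.36574087e-03 -4.48620144e-04]
ptab 891 rect c [ 0.4814 -0.1467] wh [0.0239 0.009 ] ang 88.5 z [0.1174 0.1417 0.1442]
pbar 1499 rect c [ 0.4814 -0.1465] wh [0.066 0.009] ang 88.5 z [0.0975 0.1244 0.144 ]
prim 973 rect c [ 0.4808 -0.1469] wh [0.0683 0.0608] ang 86.3 z [0.0314 0.0372 0.0388]
```

```bash
python3 -m handwheel '[[0,0,0,0.002,0.0087,0,1],[0,0,0,0,0,0.03,1],[0,0,0,0,0,0.03,1],[0,0,0,0,0,0.03,1],[0,0,0,0,0,0.024,1],[0,0,0,0,0,0,1],[0,0,0,0,0,0,0],[0,0,0,0,0,0,-0.4]]'; python3 -m handwheel '[[0,0,0,0,0,0,-1],[0,0,0,0,0,0,-1],[0,0,0,0,0,0,-1],[0,0,0,0,0,0,-1],[0,0,0,0,0,0,-1],[0,0,0,0,0,0,-1]]'; python3 -m handwheel '[[0,0,0,0,0,-0.01,-1],[0,0,0,0,0,-0.025,-1],[0,0,0,0,0,-0.03,-1],[0,0,0,0,0,-0.03,-1],[0,0,0,0,0,-0.025,-1],[0,0,0,0,0,0,-1],[0,0,0,0,0,0,-1]]'
python3 - <<'E'
from station import r
from h import *
s,im,P=wcloud(r);X,Y,Z=np.moveaxis(P,-1,0);ok=im['z_map']>.05;e=s['ee_pos'];print(e,s['ee_rot'],s['gripper_width'])
n=ok&(abs(X-e[0])<.05)&(abs(Y-e[1])<.05)
for a,b in((.24,.27),(.21,.235),(.195,.21),(.145,.165)): rep((a,b),P,n&(Z>a)&(Z<b))
E
```

```text
clock: 13.37
ee_pos: [0.4843, -0.1475, 0.1283]
ee_rot: [1.0, -0.024, 0.001, 0.0]
force: [0.5, -1.1, -0.4]
gripper_width: 0.064
gripper_force: 0.0
clock: 13.87
ee_pos: [0.4836, -0.1467, 0.1276]
ee_rot: [1.0, -0.024, 0.001, -0.0]
force: [-1.6, 2.4, 9.1]
gripper_width: 0.0233
gripper_force: 58.8
clock: 14.45
ee_pos: [0.4832, -0.1471, 0.2476]
ee_rot: [1.0, -0.024, 0.001, 0.0]
force: [-0.2, 0.3, -3.9]
gripper_width: 0.0226
gripper_force: 59.3
[ 0.4831896  -0.14708777  0.24756363] [ 9.99707980e-01 -2.41239272e-02  1.38414197e-03  2.73922228e-04] 0.02256374342859885
(0.24, 0.27) 6478 rect c [ 0.4832 -0.1474] wh [0.05   0.0233] ang 87.3 z [0.2426 0.258  0.2677]
(0.21, 0.235) 1401 rect c [ 0.4839 -0.1474] wh [0.0667 0.0106] ang 86.4 z [0.2137 0.2224 0.2335]
(0.195, 0.21) 306 rect c [ 0.4817 -0.1473] wh [0.0663 0.0048] ang 86.2 z [0.1963 0.2032 0.2095]
(0.145, 0.165) 3032 rect c [ 0.4821 -0.1473] wh [0.0686 0.0579] ang 86.3 z [0.1464 0.1564 0.1584]
```

The pail is gripped upright (rim at z 0.158, bar 27.6 mm below the TCP). Carrying it to a point in front of the curl.

```bash
python3 -m handwheel '[[0,0,0,-0.004,-0.018,0,-1],[0,0,0,-0.008,-0.0345,0,-1],[0,0,0,-0.008,-0.0345,0,-1],[0,0,0,-0.008,-0.0345,0,-1],[0,0,0,-0.008,-0.0345,0,-1],[0,0,0,-0.008,-0.0345,0,-1],[0,0,0,-0.008,-0.0345,0,-1],[0,0,0,-0.008,-0.0345,0,-1]]'; python3 -m handwheel '[[0,0,0,-0.008,-0.0345,0,-1],[0,0,0,-0.008,-0.0345,0,-1],[0,0,0,-0.008,-0.0345,0,-1],[0,0,0,-0.008,-0.0345,0,-1],[0,0,0,-0.005,-0.02,0,-1],[0,0,-0.1,0,0,0,-1],[0,0,-0.1,0,0,0,-1],[0,0,-0.1,0,0,0,-1]]'; python3 -m handwheel '[[0,0,-0.1,0,0,0,-1],[0,0,-0.089,0,0,0,-1],[0,0,0,0,0,0,-1],[0,0,0,0,0,0,-1],[0,0,0,0,0,0,-1]]'
cat >> h.py <<'E'
def hang(r):
    s,im,P=wcloud(r);e=s['ee_pos'];Z=P[...,2];ok=im['z_map']>.05
    a=np.deg2rad(25.2);ex=np.array([np.cos(a),np.sin(a)]);ey=np.array([-ex[1],ex[0]])
    q=(P[...,:2]-[.557,.328]);S=q@ey;D=q@ex;Q=np.stack([D,S,Z],-1)
    w=(e[:2]-[.557,.328]);print('tcp D,S,z',np.round([w@ex,w@ey,e[2]],4),'yaw',np.rad2deg(2*np.arctan2(s['ee_rot'][1],s['ee_rot'][0])).round(2),'F',np.round(s['force'],1))
    return im,Q,ok
E
python3 - <<'E'
from station import r
from h import *
im,Q,ok=hang(r);D,S,Z=np.moveaxis(Q,-1,0)
k=ok&(D<-.02)&(D>-.1)&(abs(S)<.02)&(Z>.11)&(Z<.2);rep('bar',Q,k)
rep('tabtop',Q,ok&(abs(D)<.03)&(abs(S)<.03)&(Z>.22)&(Z<.26))
E
```

```text
clock: 15.17
ee_pos: [0.4338, 0.1163, 0.2449]
ee_rot: [1.0, -0.024, -0.001, 0.0]
force: [1.0, 0.1, -3.4]
gripper_width: 0.0224
gripper_force: 59.5
clock: 15.83
ee_pos: [0.4049, 0.2747, 0.2444]
ee_rot: [0.992, 0.129, -0.002, 0.001]
force: [0.1, 0.6, -2.7]
gripper_width: 0.0229
gripper_force: 59.6
clock: 16.25
ee_pos: [0.4057, 0.2744, 0.2455]
ee_rot: [0.976, 0.217, -0.001, 0.0]
force: [0.2, -0.7, -2.5]
gripper_width: 0.0229
gripper_force: 59.6
tcp D,S,z [-0.1597  0.0159  0.2455] yaw 25.08 F [ 0.2 -0.7 -2.5]
bar 1851 rect c [-0.0578 -0.0027] wh [0.0638 0.008 ] ang 0.0 z [0.1287 0.1408 0.1569]
tabtop none
```

```bash
python3 -m handwheel '[[0,0,0,0,0.0186,0,-1],[0,0,0,0,0,0.025,-1],[0,0,0,0,0,0.025,-1],[0,0,0,0,0,0,-1],[0,0,0,0,0,0,-1]]'; python3 -m handwheel '[[0,0,0,0.015,0,0,-1],[0,0,0,0.015,0,0,-1],[0,0,0,0.015,0,0,-1],[0,0,0,0.015,0,0,-1],[0,0,0,0,0,0,-1],[0,0,0,0,0,0,-1]]'; python3 -m handwheel '[[0,0,0,0.015,0,0,-1],[0,0,0,0.012,0,0,-1],[0,0,0,0.007,0,0,-1],[0,0,0,0,0,0,-1],[0,0,0,0,0,0,-1]]'
python3 - <<'E'
from station import r
from h import *
im,Q,ok=hang(r)
im=r.get_image('scene');cv2.imwrite('pics/s4.png',cv2.resize(im['color'][200:350,130:290],(640,600)))
E
```

```text
clock: 16.72
ee_pos: [0.4133, 0.2575, 0.1958]
ee_rot: [0.976, 0.218, -0.001, 0.0]
force: [0.7, -0.2, -3.2]
gripper_width: 0.0229
gripper_force: 59.8
clock: 17.22
ee_pos: [0.4689, 0.2843, 0.1975]
ee_rot: [0.976, 0.218, 0.001, -0.0]
force: [-0.3, -1.0, -3.8]
gripper_width: 0.0228
gripper_force: 59.8
clock: 17.63
ee_pos: [0.4984, 0.2979, 0.1966]
ee_rot: [0.976, 0.219, -0.0, 0.0]
force: [-0.6, -0.5, -3.8]
gripper_width: 0.0227
gripper_force: 59.8
tcp D,S,z [-0.0658 -0.0023  0.1966] yaw 25.26 F [-0.6 -0.5 -3.8]
```

View pics/s4.png

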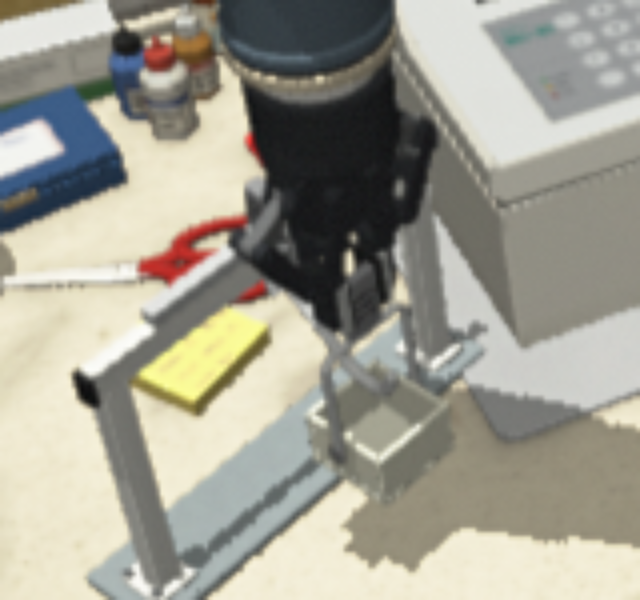

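The curl tip (385, 380) is inside the handle window with the bar above it. Lowering.

```bash
python3 -m handwheel '[[0,0,0,0,0,0.008,-1],[0,0,0,0,0,0.008,-1],[0,0,0,0,0,0.008,-1],[0,0,0,0,0,0.006,-1],[0,0,0,0,0,0,-1],[0,0,0,0,0,0,-1]]'; python3 -m handwheel '[[0,0,0,0,0,0.0015,-1],[0,0,0,0,0,0.0015,-1],[0,0,0,0,0,0,-1],[0,0,0,0,0,0,-1]]'; python3 -m handwheel '[[0,0,0,0,0,0.001,-1],[0,0,0,0,0,0,-1],[0,0,0,0,0,0,-1]]'
```

```text
clock: 18.23
ee_pos: [0.4987, 0.2978, 0.1657]
ee_rot: [0.976, 0.219, -0.001, 0.0]
force: [0.1, 0.4, -2.7]
gripper_width: 0.0224
gripper_force: 59.8
clock: 18.57
ee_pos: [0.499, 0.2981, 0.1635]
ee_rot: [0.976, 0.219, 0.0, -0.0]
force: [0.3, 0.6, -2.7]
gripper_width: 0.0228
gripper_force: 59.8
clock: 18.82
ee_pos: [0.499, 0.298, 0.1624]
ee_rot: [0.976, 0.219, 0.0, -0.0]
force: [0.6, 0.2, -3.3]
gripper_width: 0.0226
gripper_force: 59.8
```

```bash
python3 -m handwheel '[[0,0,0,0,0,0.001,-1],[0,0,0,0,0,0,-1],[0,0,0,0,0,0,-1]]'; python3 -m handwheel '[[0,0,0,0,0,0.001,-1],[0,0,0,0,0,0,-1],[0,0,0,0,0,0,-1]]'
```

```text
clock: 19.07
ee_pos: [0.499, 0.298, 0.1613]
ee_rot: [0.976, 0.219, -0.0, 0.0]
force: [0.8, 0.5, -3.0]
gripper_width: 0.0229
gripper_force: 59.8
clock: 19.32
ee_pos: [0.4992, 0.2982, 0.1605]
ee_rot: [0.976, 0.219, 0.0, -0.0]
force: [0.4, 0.3, -0.5]
gripper_width: 0.0231
gripper_force: 59.9
```

It carries now. Releasing gently, then going straight up.

```bash
python3 -m handwheel '[[0,0,0,0,0,0.0004,-1],[0,0,0,0,0,0,-0.5],[0,0,0,0,0,0,-0.4],[0,0,0,0,0,0,-0.2],[0,0,0,0,0,0,0.2],[0,0,0,0,0,0,0.6],[0,0,0,0,0,0,1],[0,0,0,0,0,0,1]]'; python3 -m handwheel '[[0,0,0,0,0,0,1],[0,0,0,0,0,0,1],[0,0,0,0,0,0,1],[0,0,0,0,0,-0.01,1],[0,0,0,0,0,-0.02,1],[0,0,0,0,0,-0.035,1],[0,0,0,0,0,-0.035,1],[0,0,0,0,0,-0.035,1]]'; python3 -m handwheel '[[0,0,0,0,0,-0.02,1],[0,0,0,0,0,0,1],[0,0,0,0,0,0,1],[0,0,0,0,0,0,1],[0,0,0,0,0,0,1],[0,0,0,0,0,0,1],[0,0,0,0,0,0,1],[0,0,0,0,0,0,1]]'
python3 - <<'E'
from station import r
from h import *
im,Q,ok=hang(r);D,S,Z=np.moveaxis(Q,-1,0)
rep('ptop',Q,ok&(abs(D+.067)<.03)&(abs(S)<.03)&(Z>.16)&(Z<.19))
rep('pbar',Q,ok&(abs(D+.067)<.02)&(abs(S)<.04)&(Z>.125)&(Z<.15))
rep('prim',Q,ok&(abs(D+.067)<.05)&(abs(S)<.05)&(Z>.055)&(Z<.08))
rep('hooktab',Q,ok&(abs(D)<.03)&(abs(S)<.03)&(Z>.22)&(Z<.26))
im=r.get_image('scene');cv2.imwrite('pics/s5.png',cv2.resize(im['color'][200:350,130:290],(640,600)))
E
```

```text
clock: 19.98
ee_pos: [0.499, 0.298, 0.16]
ee_rot: [0.976, 0.219, -0.0, 0.0]
force: [0.7, -0.4, -0.4]
gripper_width: 0.0808
gripper_force: 0.0
clock: 20.65
ee_pos: [0.4986, 0.2978, 0.2972]
ee_rot: [0.976, 0.219, -0.0, -0.0]
force: [1.6, 0.9, -0.5]
gripper_width: 0.0854
gripper_force: 0.0
clock: 21.32
ee_pos: [0.4988, 0.2979, 0.3143]
ee_rot: [0.976, 0.219, -0.001, 0.0]
force: [0.1, -0.6, -0.5]
gripper_width: 0.0856
gripper_force: 0.0
tcp D,S,z [-0.0654 -0.0024  0.3143] yaw 25.26 F [ 0.1 -0.6 -0.5]
ptop 500 rect c [-0.0671 -0.0026] wh [0.0238 0.0089] ang 88.9 z [0.1625 0.1752 0.1766]
pbar 727 rect c [-0.0666 -0.0028] wh [0.0373 0.0571] ang 30.8 z [0.1281 0.1342 0.1467]
prim 860 rect c [-0.0667 -0.0028] wh [0.0679 0.061 ] ang 88.5 z [0.0569 0.0693 0.0712]
hooktab 1017 rect c [-0.0029 -0.0027] wh [0.0222 0.0126] ang 0.1 z [0.2275 0.2401 0.2418]
```

View pics/s5.png

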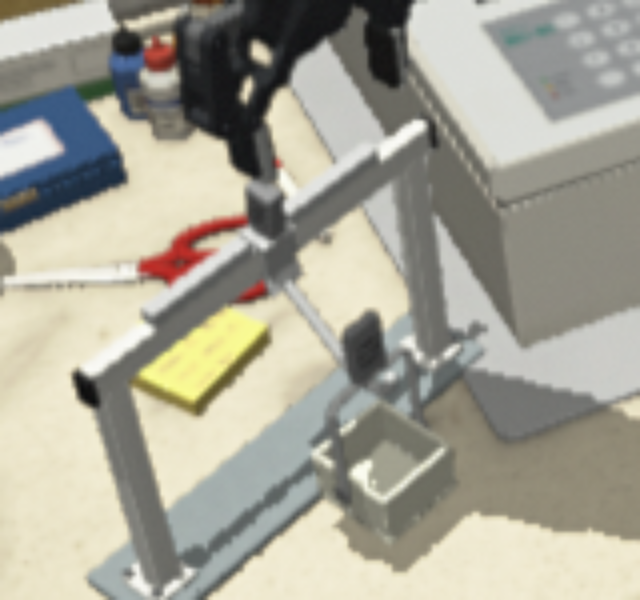

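The pail hangs upright in the curl (tab at (363, 350)), with its bar at z 0.1325 and the hook tab top still at 0.240. I'll let it settle and hand it in.

```bash
for i in 1 2 3 4; do python3 -m handwheel '[[0,0,0,0,0,0,1],[0,0,0,0,0,0,1],[0,0,0,0,0,0,1],[0,0,0,0,0,0,1],[0,0,0,0,0,0,1],[0,0,0,0,0,0,1],[0,0,0,0,0,0,1],[0,0,0,0,0,0,1]]' | head -1; done
python3 - <<'E'
from station import r
from h import *
for i in range(2):
    im,Q,ok=hang(r);D,S,Z=np.moveaxis(Q,-1,0)
    rep('ptop',Q,ok&(abs(D+.067)<.03)&(abs(S)<.03)&(Z>.16)&(Z<.19))
    rep('prim',Q,ok&(abs(D+.067)<.05)&(abs(S)<.05)&(Z>.055)&(Z<.08))
print(r.close_job())
E
```

```text
clock: 22.08
clock: 22.75
clock: 23.42
clock: 24.08
tcp D,S,z [-0.0653 -0.0024  0.3149] yaw 25.25 F [-0.5  0.  -1.1]
ptop 488 rect c [-0.0668 -0.0026] wh [0.0238 0.0083] ang 89.4 z [0.1628 0.175  0.1766]
prim 857 rect c [-0.0665 -0.0029] wh [0.0679 0.0603] ang 88.9 z [0.0575 0.0694 0.0712]
tcp D,S,z [-0.0653 -0.0024  0.3149] yaw 25.25 F [-0.5  0.  -0.2]
ptop 492 rect c [-0.0669 -0.0026] wh [0.0239 0.0084] ang 89.7 z [0.1623 0.175  0.1766]
prim 862 rect c [-0.0666 -0.0028] wh [0.0678 0.0603] ang 88.7 z [0.0572 0.0693 0.0714]
the job is handed in; nothing more can be done
None
```

I handed in the job at about 24 s: by my last measurements the hook was down in the notch, the pail hung still and upright in its lower curl and the gripper was clear, but no verdict came back.

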